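# Post a dried-up paint tin through the flap of the studio's waste cabinet

### The job

Clear the dried-up paint tin off the deck: with the fingertips, push it along the deck and through the hanging flap until it drops off the inner edge into the waste cabinet, then draw back so that the flap falls shut by itself. Only push the tin, upright, never pick it up, and leave the other things standing where they are.

Things in the scene. Friction and masses are not known exactly. Their poses are not given: they have to be found in the camera images.
- mouth (a point): Middle of the flap doorway of the waste cabinet, at the level of the deck's top face (85 mm above the table). The cabinet is fixed, but stands elsewhere and turned each time; this point turns with it: x points into the cabinet, y to the left along its front, z up. Doorway: 140 mm wide (y -70 to +70), 54 mm high. Front panels 8 mm thick, in x -2 to +6.
- inner_edge (a point): Middle of the inner edge of the deck, 28 mm beyond the mouth. The deck is a flat plywood shelf, x = -175 to +28 mm and y = -180 to +180 mm of the mouth, 10 mm curbs at left and right. Past this edge is a bin 79 mm deep and 130 mm long. The tin topples in once its centre passes this edge, so push on until the front of the fingertips is 8 to 12 mm past the flap's plane.
- lintel (a point): Top of the lintel, right above the mouth, 60 mm above the deck. The lintel is a bar in x -2 to +6 mm, its underside 55 mm above the deck; behind it lies a flat clear roof, no higher. Upright fingers would meet the lintel just before the tin is through: lean the tool a little, fingertips forward (15 degrees is enough, more does no harm), to reach under it; the gripper's body passes above the roof.
- flap (a joint): Aluminium flap, 136 mm wide, 51 mm long, 30 g, hanging in the doorway from a level hinge 54 mm above the deck, lower edge 3 mm above the deck. It opens inward only. Value in rad: 0 hanging shut, growing as it swings into the cabinet, at most 1.45. No spring or latch: a light push opens it, its weight shuts it, and it lies on whatever is under it (about 1.1 on the tin).
- tin: The same tin as tin_center; the origin is the centre of its underside, z up through its lid.
- tin_center (a point): Centre (half-way up) of the dried-up paint tin: a low round steel tin with a paper band, 60 mm across and 32 mm high, 0.10 to 0.20 kg, standing upright on the deck in front of the flap. It is the only round flat metal tin; it slides on its flat base and stays upright if pushed below its top edge.
- jar_small_center (a point): Centre of a small lidded paint jar, 36 mm across and 34 mm high, standing on the deck near one side edge. Leave it alone.
- sanding_block_center (a point): Centre of a wooden sanding block, 46 x 32 x 26 mm high, lying on the deck near the other side edge. Leave it alone.
- brush_pot_center (a point): Centre of the body of a white pot, 76 mm across and 105 mm high, full of brushes that stand up to about 250 mm above the table; it stands on the table to the right (-y side) of the cabinet. Leave it alone.

How it is judged (in metres and radians):
On the way, in this order (a step that is already met when the one before it is completed fails the run):
1. the tin is in the doorway, upright, and holds the flap pushed open (value of joint flap above 0.4 rad and x of tin_center in the frame of mouth between -0.03 and 0.028 m and z of tin_center in the frame of mouth above 0.005 m and angle between tin_center's own z axis and vertical below 0.35 rad), for 0.1 s.
2. the tin has dropped off the inner edge into the bin of the cabinet (x of tin_center in the frame of mouth between 0.025 and 0.165 m and y of tin_center in the frame of mouth between -0.15 and 0.15 m and z of tin_center in the frame of mouth below -0.02 m), for 0.1 s.
At the end, for the whole second after the job is handed in: The tin lies at rest in the bin inside the cabinet (its centre more than 20 mm below the deck's level), and the flap hangs shut (within 0.08 rad) (all of step 2 and value of joint flap below 0.08 rad and linear speed of tin below 0.03 m/s); the robot touches nothing.
It fails at once if the tin is lifted (its centre more than 12 mm above its height when standing on the deck) (z of tin_center in the frame of mouth above 0.028 m).
It fails at once if the tin is tipped over on the deck in front of the doorway (x of tin_center in the frame of mouth below 0 m and angle between tin_center's own z axis and vertical above 0.5 rad).
It fails at once if the tin falls off the deck outside the cabinet (x of tin_center in the frame of mouth below 0 m and z of tin_center in the frame of mouth below -0.01 m).
It fails at once if the small jar, sanding block or brush pot is moved more than 20 mm or tipped (distance of any of jar_small_center, sanding_block_center, brush_pot_center from where it was at the start of the episode above 0.02 m or angle between any of jar_small_center, sanding_block_center, brush_pot_center's own z axis and vertical above 0.3 rad).
It also fails if it takes over 38 s, if anything falls off the work surface, if the arm or the gripper's body presses on something with over 40 N, if the wrist force passes 120 N, or if a joint passes its speed limit or range.

### The arm

A 6-joint arm with a two-finger parallel gripper is mounted at the origin on the work surface. World frame = base frame: x ahead of the robot, y to its left, z up, the work surface at z = 0. Lengths are in mm, angles in rad, forces in N, time in s.
With the tool pointing down it reaches from about 275 to 1000 mm from the base axis. Payload 8.4 kg.
Tool frame: the origin (TCP) lies between the finger pads; the fingertips stand 22 mm ahead of it and the grasp point (between the pads) lies 3 mm ahead of it; z points along the fingers, y is the line along which they close (so a half turn about z gives the same grasp; the last joint's range is limited). The gripper opens to 85 mm and grips with 20 to 120 N. Pads are 22 mm wide; open, the fingers measure 114 mm over their backs; the gripper's body (76 mm by 85 mm) begins 54 mm behind the grasp point. The pads swing forward as they close: fully open they stand 13 mm farther back than shut.
Start: joints at [1.129, 0.353, 1.633, -0, 1.155, -0.002], TCP at [266.098, 565.526, 253.281] pointing down, gripper open.
Joint ranges: [-2.63, 2.63], [-0.92, 2.1], [0.06, 2.66], [-1.3, 4.44], [0, 2.69], [-3.02, 3.02]. Speed limits (rad/s): [2.22, 2.22, 2.79, 3.14, 3.14, 3.14].

### API

Orientations are given as [roll, pitch, yaw] about the fixed x, y, z axes, in that order (R = Rz(yaw) Ry(pitch) Rx(roll)).
In Python, from rig import r, grab_frame gives the robot as it stands.
- The arm moves only by the shell command python3 -m inch 'ROWS' [FORCE]. ROWS is JSON, a list of rows, each a list of 7 numbers: the turn, a rotation vector about the tool's x, y, z as a fraction of full scale, then the shift along the tool's x, y, z as a fraction of full scale, then the closure, from 0 (fully open) to 1 (shut). In form: [[rx, ry, rz, dx, dy, dz, fingers], ...]. A call has 1 to 8 rows; each row shifts and turns the commanded pose from where the row before left it, along the tool's axes as they then stand; what a row does not reach is not made up. Full scale, the value 1, is 2.5 cm for a shift and pi rad for a turn. A row lasts 1/12 s, in which the tool goes at most 41.7 mm and 7.16 degrees, less where a joint would pass 70% of its speed; a pose out of reach is approached as far as the arm can. A call with a number of a shift or a turn outside -1 to 1 is refused whole. A call with a gripper value outside its range is refused whole. The fingers move at their own pace and stop on an object; FORCE is the grip in N (left out, the last holds). Time passes only in rows, so rows that do not move let the fingers close. It gives the time, the measured TCP pose, the force, the opening and the grip force at its end, in the units of the state.
- r.sense(): the state, without advancing time (a new reading comes with each control period).
- grab_frame(name): name is "scene" or "top" or "wrist"; returns a dict with "pixels" (420x560x3 uint8, red, green, blue), "z_map" (420x560 float32, mm along the optical axis (not along the pixel's ray), 0 where there is no reading), "vertical_fov" (degrees; the focal length in pixels is half the picture's height over the tangent of half this angle, whatever the lens; pixels are square), "cx", "cy" (the principal point, pixels), "cam_to_world" (4x4, takes a point from camera to world coordinates). Camera axes: x right, y down, z forward; pixel columns grow to the right and rows downward; lengths in mm; the calibration is good to about 2 mm. A picture is of the moment at which its call begins.
- r.sign_off(): hands the job in; it is judged then, once.
The state is a dict: "clock": time; "qpos": joint angles; "qvel": joint speeds; "joint_efforts": joint torques, N m; "eef_pos": TCP position; "tcp_rot": TCP orientation; "contact_force": force on the tool from outside, world axes, zero at the start; "wrist_torque": the same for the moment, N m; "opening": opening from 0.0 (shut) to 1.0 (fully open); "grasp_force": force on a finger pad.
Only numpy, scipy, OpenCV 4.12 (cv2) and the standard library are available. Lean on these libraries where they do the work, as an engineer would, in place of code of your own. Each camera call takes 0.05 s, during which the arm holds its last target. There are 200 camera calls.

## Working session

There is one attempt and no reset: what is moved stays moved. The work goes in short steps, Python scripts to look and compute and a shell command to move; the robot and the scene stay as the last step left them, time stands still between calls to the robot, and variables do not carry over. Pictures are saved under pics/ and viewed, at most 10 in all, crops included, and the job is handed in when it is done.

```bash
ls; mkdir -p pics; python3 - <<'E'
from rig import r, grab_frame
import cv2,numpy as np
s=r.sense();print(s['clock'],s['eef_pos'],s['tcp_rot'],s['opening'])
for n in("scene","top"):
    f=grab_frame(n);np.savez(f'/tmp/{n}.npz',**f)
    cv2.imwrite(f'pics/{n}0.png',f['pixels'][:,:,::-1]);print(f['cam_to_world'],f['vertical_fov'],f['cx'],f['cy'])
E
```

```text
pics
0.0 [265.92073404 565.1416668  252.58669473] [-3.14030115e+00 -2.68574235e-05  2.70177919e+00] 1.000742561408523
[[ 2.82713683e-01  8.32174224e-01 -4.77031482e-01  1.08488234e+03]
 [ 9.59200653e-01 -2.46651778e-01  1.38191923e-01 -1.68313816e+02]
 [-2.66090650e-03 -4.96637656e-01 -8.67953892e-01  9.68702357e+02]
 [ 0.00000000e+00  0.00000000e+00  0.00000000e+00  1.00000000e+00]] 42.046475332131934 283.0659878641454 207.46260211685023
[[ 7.49310375e-03 -9.93285268e-01  1.15447957e-01  4.97393040e+02]
 [-9.99962287e-01 -6.93601029e-03  5.22646174e-03 -3.56885709e+01]
 [-4.39061923e-03 -1.15482765e-01 -9.93299780e-01  1.09874933e+03]
 [ 0.00000000e+00  0.00000000e+00  0.00000000e+00  1.00000000e+00]] 50.98973494322438 273.72731201684604 202.3381343962621
```

View pics/top0.png

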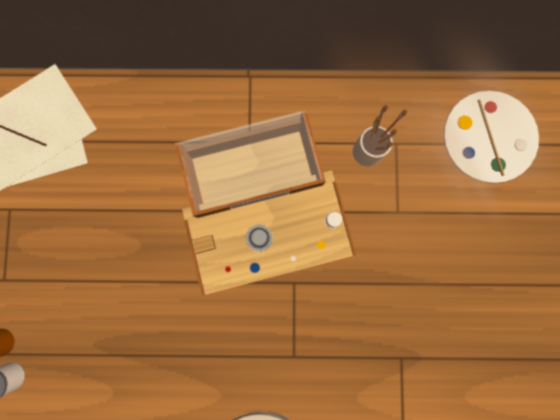

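View pics/scene0.png

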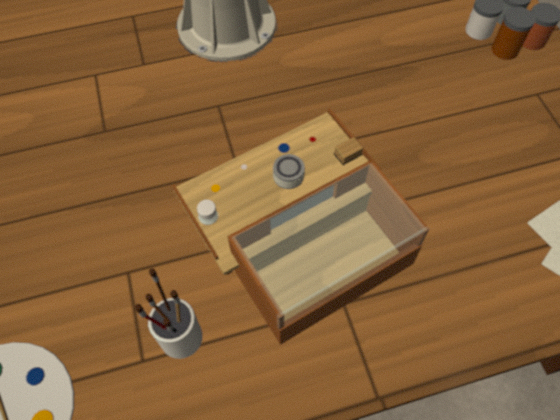

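The top view shows the tin at about (259,238), the jar at (334,219), the block at (204,244) and the brush pot at (375,145). The deck's front edge is at the bottom and the cabinet is above, turned about 12°. The scene view confirms this. Next I measure the points.

```bash
cat > h.py <<'E'
import numpy as np
def cloud(f):
    z=np.asarray(f['z_map'],float);h,w=z.shape
    fl=h/2/np.tan(np.radians(float(f['vertical_fov']))/2)
    u,v=np.meshgrid(np.arange(w),np.arange(h))
    P=np.stack([(u-f['cx'])*z/fl,(v-f['cy'])*z/fl,z],-1)
    M=np.asarray(f['cam_to_world']);P=P@M[:3,:3].T+M[:3,3];P[z<=0]=np.nan
    return P
E
python3 - <<'E'
import numpy as np,cv2
from h import cloud
f=np.load('/tmp/top.npz');P=cloud(f)
Z=P[...,2]
for n,(u,v) in dict(tin=(259,238),jar=(334,219),block=(204,244),deck=(290,220),pot=(375,140)).items():print(n,P[v,u].round(1))
roi=np.zeros(Z.shape,bool);roi[100:310,165:365]=1
def rect(m,n):
    m=cv2.morphologyEx(m.astype(np.uint8),cv2.MORPH_OPEN,np.ones((2,2)))
    k,l,st,c=cv2.connectedComponentsWithStats(m);i=1+st[1:,4].argmax();q=P[l==i][:,:2].astype(np.float32)
    b=cv2.minAreaRect(q);print(n,len(q),b,cv2.boxPoints(b).round(0).tolist());return q
rect(roi&(Z>78)&(Z<104),'deck')
rect(roi&(Z>136)&(Z<156),'cab top')
q=rect(roi&(Z>110)&(Z<125)&(np.hypot(P[...,0]-P[238,259,0],P[...,1]-P[238,259,1])<45),'tin');print(cv2.minEnclosingCircle(q),q.mean(0))
# panel: lintel row along v at several columns
for u in(215,240,260,280,300):print(u,[(v,*P[v,u].round(0).astype(int)) for v in range(185,216,2) if Z[v,u]==Z[v,u]])
E
```

```text
tin [531.5   1.7 115.2]
jar [ 574.7 -164.9  120.5]
block [517.4 124.9 109.8]
deck [574.5 -68.2  84.7]
pot [ 759.  -262.8  106.2]
deck 11238 ((548.4846801757812, -17.612579345703125), (218.0618896484375, 393.3707580566406), 14.908784866333008) [[393.0, 144.0], [494.0, -236.0], [704.0, -180.0], [603.0, 201.0]]
cab top 10220 ((719.3546142578125, 17.491683959960938), (208.7704620361328, 323.6750793457031), 15.230804443359375) [[576.0, 146.0], [661.0, -166.0], [863.0, -111.0], [778.0, 201.0]]
tin 561 ((529.4716186523438, 0.5155601501464844), (57.768394470214844, 55.56348419189453), 0.8314366340637207) [[500.0, 28.0], [501.0, -28.0], [559.0, -27.0], [558.0, 29.0]]
((529.759033203125, 0.5614597797393799), 30.265356063842773) [5.300503e+02 4.420190e-01]
215 [(185, np.int64(646), np.int64(98), np.int64(144)), (187, np.int64(641), np.int64(98), np.int64(145)), (189, np.int64(637), np.int64(99), np.int64(142)), (191, np.int64(632), np.int64(98), np.int64(145)), (193, np.int64(628), np.int64(98), np.int64(144)), (195, np.int64(624), np.int64(98), np.int64(145)), (197, np.int64(619), np.int64(98)
[... 3043 characters left out ...]
(641), np.int64(-89), np.int64(125)), (191, np.int64(642), np.int64(-91), np.int64(88)), (193, np.int64(638), np.int64(-91), np.int64(84)), (195, np.int64(633), np.int64(-91), np.int64(81)), (197, np.int64(628), np.int64(-91), np.int64(87)), (199, np.int64(623), np.int64(-91), np.int64(86)), (201, np.int64(619), np.int64(-91), np.int64(85)), (203, np.int64(615), np.int64(-92), np.int64(78)), (205, np.int64(610), np.int64(-91), np.int64(83)), (207, np.int64(605), np.int64(-91), np.int64(87)), (209, np.int64(600), np.int64(-91), np.int64(86)), (211, np.int64(595), np.int64(-91), np.int64(87)), (213, np.int64(591), np.int64(-91), np.int64(82)), (215, np.int64(586), np.int64(-91), np.int64(84))]
```

```bash
cat >> h.py <<'E'
from scipy.spatial.transform import Rotation as Ro
def tool(psi,lean):
    f=np.array([np.cos(psi),np.sin(psi),0]);c,s=np.cos(lean),np.sin(lean);k=np.array([0,0,1.])
    z=s*f-c*k;u=c*f+s*k;x=-u
    return np.column_stack([x,np.cross(z,x),z]),f,22*z+11*u   # R, forward, offset TCP->front of tips
def now(r):
    s=r.sense();return s,np.array(s['eef_pos'],float),Ro.from_euler('xyz',s['tcp_rot'])
MO=np.array([620,-1.5,85.]);Y=np.radians(15)
def mouth(p):return Ro.from_euler('z',-Y).apply(np.asarray(p)-MO)
E
python3 - <<'E'
from rig import r
from h import *
s,p,R0=now(r)
tin=np.array([529.5,.5,101]);print('tin in mouth',mouth(tin))
R,f,off=tool(np.radians(5.6),np.radians(25))
rv=(R0.inv()*Ro.from_matrix(R)).as_rotvec();print('turn deg',np.degrees(rv),'units total',rv/np.pi)
start=tin-45*f;start[2]=100;start-=off;print('TCP start',start)
up=start.copy();up[2]=252
Rm=R.T
print('to up, units',Rm@(up-p)/25,'down',Rm@(start-up)/25,'fwd per unit 25mm',Rm@f)
E
```

```text
tin in mouth [-86.89864919  25.35497523  16.        ]
turn deg [ -6.78664588 -24.41135626 -30.28882279] units total [-0.03770359 -0.13561865 -0.16827124]
TCP start [465.53973321  -5.77135899 115.28997044]
to up, units [ -5.17162911 -23.50763296   2.43966952] down [2.3110462  0.         4.95605457] fwd per unit 25mm [-9.06307787e-01  8.40861274e-18  4.22618262e-01]
```

```bash
python3 -m inch '[[-0.0054,-0.0194,-0.024,0,0,0,0.7],[-0.0054,-0.0194,-0.024,0,0,0,0.7],[-0.0054,-0.0194,-0.024,0,0,0,0.7],[-0.0054,-0.0194,-0.024,0,0,0,0.7],[-0.0054,-0.0194,-0.024,0,0,0,0.7],[-0.0054,-0.0194,-0.024,0,0,0,0.7],[-0.0054,-0.0194,-0.024,0,0,0,0.7]]'
python3 -m inch '[[0,0,0,-0.162,-0.735,0.076,0.7],[0,0,0,-0.162,-0.735,0.076,0.7],[0,0,0,-0.162,-0.735,0.076,0.7],[0,0,0,-0.162,-0.735,0.076,0.7],[0,0,0,-0.162,-0.735,0.076,0.7],[0,0,0,-0.162,-0.735,0.076,0.7],[0,0,0,-0.162,-0.735,0.076,0.7],[0,0,0,-0.162,-0.735,0.076,0.7]]'
python3 -m inch '[[0,0,0,-0.162,-0.735,0.076,0.7],[0,0,0,-0.162,-0.735,0.076,0.7],[0,0,0,-0.162,-0.735,0.076,0.7],[0,0,0,-0.162,-0.735,0.076,0.7],[0,0,0,-0.162,-0.735,0.076,0.7],[0,0,0,-0.162,-0.735,0.076,0.7],[0,0,0,-0.162,-0.735,0.076,0.7],[0,0,0,-0.162,-0.735,0.076,0.7]]'
```

```text
clock: 0.68
eef_pos: [265.9, 565.7, 253.2]
tcp_rot: [3.141, 0.44, -3.041]
contact_force: [0.1, -0.0, 0.5]
opening: 0.301
grasp_force: 0.0
clock: 1.35
eef_pos: [316.0, 421.6, 252.8]
tcp_rot: [3.141, 0.437, -3.045]
contact_force: [0.2, -0.4, -0.7]
opening: 0.301
grasp_force: 0.0
clock: 2.02
eef_pos: [365.8, 278.8, 252.6]
tcp_rot: [3.14, 0.437, -3.045]
contact_force: [0.9, -0.3, -0.3]
opening: 0.3
grasp_force: 0.0
```

```bash

python3 -m inch '[[0,0,0,-0.162,-0.735,0.076,0.7],[0,0,0,-0.162,-0.735,0.076,0.7],[0,0,0,-0.162,-0.735,0.076,0.7],[0,0,0,-0.162,-0.735,0.076,0.7],[0,0,0,-0.162,-0.735,0.076,0.7],[0,0,0,-0.162,-0.735,0.076,0.7],[0,0,0,-0.162,-0.735,0.076,0.7],[0,0,0,-0.162,-0.735,0.076,0.7]]'
python3 -m inch '[[0,0,0,-0.162,-0.735,0.076,0.7],[0,0,0,-0.162,-0.735,0.076,0.7],[0,0,0,-0.162,-0.735,0.076,0.7],[0,0,0,-0.162,-0.735,0.076,0.7],[0,0,0,-0.162,-0.735,0.076,0.7],[0,0,0,-0.162,-0.735,0.076,0.7],[0,0,0,-0.162,-0.735,0.076,0.7],[0,0,0,0,0,0,0.7]]'
python3 - <<'E'
from rig import r,grab_frame
from h import *
import cv2
f=grab_frame('wrist');np.savez('/tmp/w.npz',**f);cv2.imwrite('pics/w1.png',f['pixels'][:,:,::-1])
s,p,R0=now(r)
P=cloud(f)
ok=np.nan_to_num(P[...,2])
q=P[(ok>112)&(ok<122)&(np.hypot(P[...,0]-529,P[...,1])<50)][:,:2].astype(np.float32)
if len(q)>30:print('tin',len(q),cv2.minEnclosingCircle(q))
R,fw,off=tool(np.radians(5.6),np.radians(25));start=np.array([529.5,.5,101])-45*fw;start[2]=100;start-=off
print(p,R0.as_matrix().T@(start-p)/25)
E
```

```text
clock: 2.68
eef_pos: [415.6, 136.0, 252.4]
tcp_rot: [3.14, 0.437, -3.045]
contact_force: [-0.2, 0.1, -0.3]
opening: 0.3
grasp_force: 0.0
clock: 3.35
eef_pos: [460.1, 9.9, 252.5]
tcp_rot: [3.141, 0.438, -3.047]
contact_force: [-0.0, 0.1, 0.9]
opening: 0.298
grasp_force: 0.0
tin 2927 ((532.4376220703125, 1.8595004081726074), 30.340055465698242)
[459.41457575  10.70063493 252.1990425 ] [ 2.15327863 -0.68738957  5.03741876]
```

View pics/w1.png

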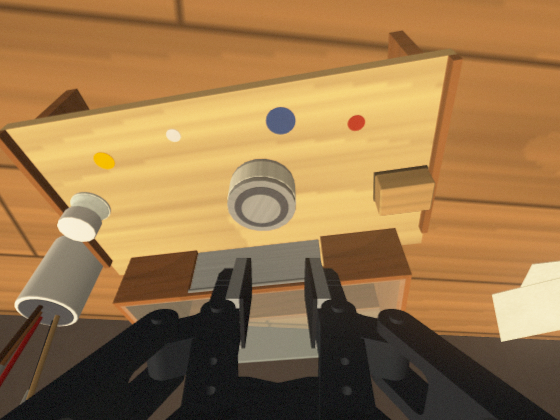

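The wrist view shows the tin at (262,195). The grey flap lies between the brown panels: its deck-level corners are at about (197,252) and (320,240), its top corners at about (190,290) and (323,278). The fingers are clear.

```bash
python3 - <<'E'
from h import *
f=np.load('/tmp/w.npz');M=f['cam_to_world'];fl=210/np.tan(np.radians(float(f['vertical_fov']))/2)
def ray(u,v,z):
    d=M[:3,:3]@np.array([(u-f['cx'])/fl,(v-f['cy'])/fl,1]);return M[:3,3]+d*(z-M[2,3])/d[2]
for a,b,z in(((197,252),(320,240),85),((190,290),(323,278),145)):
    A,B=ray(*a,z),ray(*b,z);print(A.round(1),B.round(1),'mid',((A+B)/2).round(1),'w',np.linalg.norm(A-B).round(1),'yaw',np.degrees(np.arctan2(A[0]-B[0],B[1]-A[1])).round(1), mouth((A+B)/2).round(1))
E
```

```text
[638.9 -66.3  85. ] [605.1  70.3  85. ] mid [622.   2.  85.] w 140.7 yaw 13.9 [2.8 2.8 0. ]
[623.8 -61.6 145. ] [591.6  64.9 145. ] mid [607.7   1.7 145. ] w 130.5 yaw 14.3 [-11.    6.2  60. ]
```

```bash
sed -i 's/^MO=.*/MO=np.array([622,1,85.]);Y=np.radians(14.7)/' h.py
python3 -m inch '[[0,0,0,0.27,-0.088,0.63,0.7],[0,0,0,0.27,-0.088,0.63,0.7],[0,0,0,0.27,-0.088,0.63,0.7],[0,0,0,0.27,-0.088,0.63,0.7],[0,0,0,0.27,-0.088,0.63,0.7],[0,0,0,0.27,-0.088,0.63,0.7],[0,0,0,0.27,-0.088,0.63,0.7],[0,0,0,0,0,0,0.7]]'
python3 - <<'E'
from rig import r,grab_frame
from h import *
import cv2
s,p,R=now(r);o=R.apply([-11,0,22]);psi=np.arctan2(-R.as_matrix()[1,0],-R.as_matrix()[0,0])
print('front',p+o,'mouth',mouth(p+o),'psi',np.degrees(psi))
f=grab_frame('scene');cv2.imwrite('pics/s2.png',cv2.resize(f['pixels'][60:260,150:420,::-1],None,fx=2.9,fy=2.9))
E
```

```text
clock: 4.07
eef_pos: [462.5, -2.1, 129.6]
tcp_rot: [3.139, 0.432, -3.045]
contact_force: [-1.2, 0.4, -0.2]
opening: 0.297
grasp_force: 0.0
front [ 4.81606430e+02 -1.43984422e-01  1.14256989e+02] mouth [-136.08846762   34.51944439   29.25698933] psi 5.517675220891213
```

View pics/s2.png

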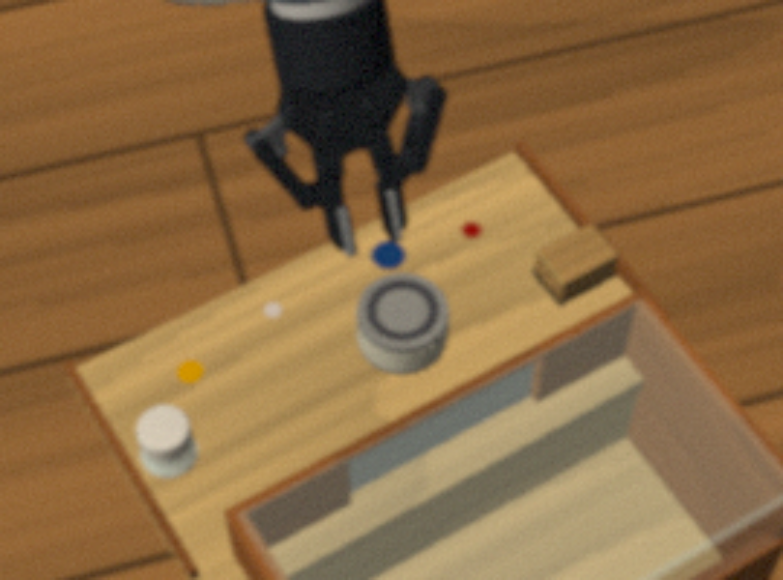

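The fingers are behind the tin at (370,240) in the crop, with the tin at (403,320). The flap (350–535, 360–480) is straight ahead. I lower a little more, then start pushing.

```bash

python3 -m inch '[[0,0,0,0.22,-0.13,0.53,0.7],[0,0,0,0,0,0,0.7],[0,0,0,-0.29,0,0.134,0.7],[0,0,0,-0.29,0,0.134,0.7],[0,0,0,-0.29,0,0.134,0.7],[0,0,0,-0.29,0,0.134,0.7],[0,0,0,-0.29,0,0.134,0.7],[0,0,0,0,0,0,0.7]]'
python3 - <<'E'
from rig import r,grab_frame
from h import *
import cv2
s,p,R=now(r);o=R.apply([-11,0,22])
print('front',p+o,'mouth',mouth(p+o))
f=grab_frame('scene');P=cloud(f);z=np.nan_to_num(P[...,2])
fm=np.hypot(P[...,0]-555,P[...,1]-2)
cv2.imwrite('pics/s3.png',cv2.resize(f['pixels'][60:260,150:420,::-1],None,fx=2.9,fy=2.9))
E
```

```text
clock: 4.78
eef_pos: [507.6, -1.9, 119.1]
tcp_rot: [3.141, 0.44, -3.045]
contact_force: [0.9, 0.2, -0.2]
opening: 0.302
grasp_force: 0.0
front [ 5.26838992e+02 -6.16576518e-02  1.03839376e+02] mouth [-92.31557852  23.12095461  18.83937608]
```

View pics/s3.png

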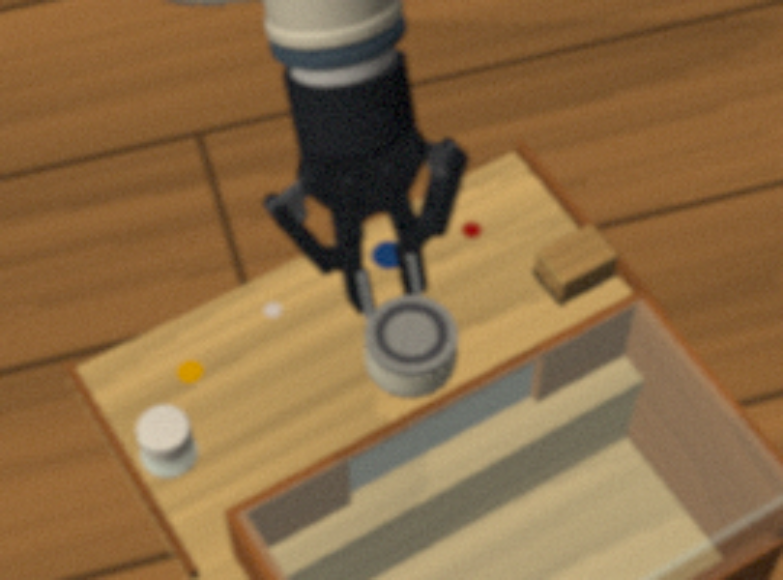

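The tin at (411,340) sits squarely between the fingertips and has started to move. I keep pushing.

```bash

python3 -m inch '[[0,0,0,-0.28,0,0.145,0.7],[0,0,0,-0.28,0,0.145,0.7],[0,0,0,-0.28,0,0.145,0.7],[0,0,0,-0.28,0,0.145,0.7],[0,0,0,-0.29,0,0.134,0.7],[0,0,0,-0.29,0,0.134,0.7],[0,0,0,-0.29,0,0.134,0.7],[0,0,0,0,0,0,0.7]]'
python3 - <<'E'
from rig import r,grab_frame
from h import *
import cv2
s,p,R=now(r);o=R.apply([-11,0,22])
print('front',p+o,'mouth',mouth(p+o))
f=grab_frame('scene')
cv2.imwrite('pics/s4.png',cv2.resize(f['pixels'][60:260,150:420,::-1],None,fx=2.9,fy=2.9))
E
```

```text
clock: 5.5
eef_pos: [562.8, 3.4, 117.6]
tcp_rot: [3.14, 0.44, -3.045]
contact_force: [0.0, -1.3, -0.6]
opening: 0.303
grasp_force: 0.0
front [581.98869055   5.24496168 102.35655752] mouth [-37.62445663  14.25920219  17.35655752]
```

View pics/s4.png

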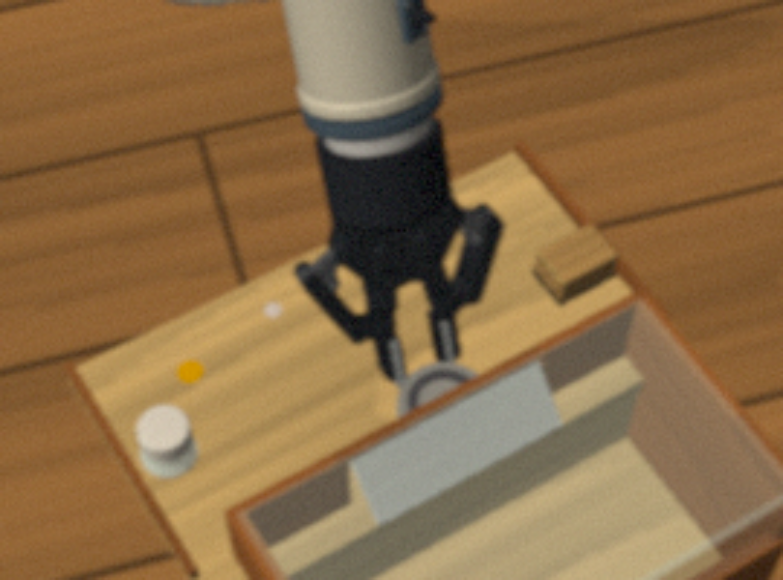

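The flap is open over the tin (tin at (440,385)) and everything is on line. I push the remaining ~48 mm.

```bash

python3 -m inch '[[0,0,0,-0.29,0,0.134,0.7],[0,0,0,-0.29,0,0.134,0.7],[0,0,0,-0.29,0,0.134,0.7],[0,0,0,-0.29,0,0.134,0.7],[0,0,0,0,0,0,0.7]]'
python3 -m inch '[[0,0,0,-0.29,0,0.134,0.7],[0,0,0,-0.29,0,0.134,0.7],[0,0,0,0,0,0,0.7],[0,0,0,0,0,0,0.7]]'
python3 - <<'E'
from rig import r,grab_frame
from h import *
import cv2
s,p,R=now(r);o=R.apply([-11,0,22])
print('front',p+o,'mouth',mouth(p+o))
f=grab_frame('scene')
cv2.imwrite('pics/s5.png',cv2.resize(f['pixels'][60:260,150:420,::-1],None,fx=2.9,fy=2.9))
E
```

```text
clock: 5.97
eef_pos: [594.7, 6.5, 117.9]
tcp_rot: [3.141, 0.44, -3.045]
contact_force: [0.3, 0.4, -0.3]
opening: 0.303
grasp_force: 0.1
clock: 6.3
eef_pos: [608.5, 8.0, 117.1]
tcp_rot: [3.14, 0.437, -3.045]
contact_force: [-2.0, -0.3, -1.1]
opening: 0.3
grasp_force: 0.0
front [627.6548447    9.88056003 101.81769142] mouth [ 7.72326158  7.15491758 16.81769142]
```

View pics/s5.png

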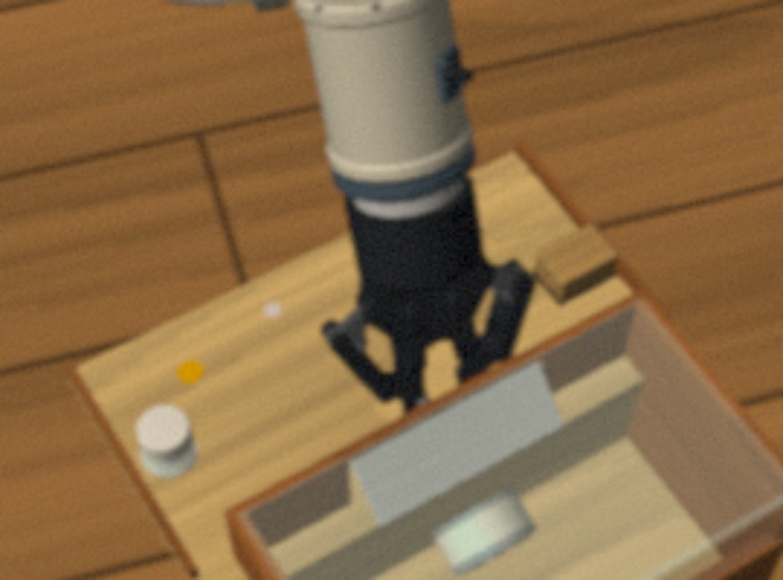

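The tin has dropped into the bin at (485,530). The flap rests on the fingers, so I draw straight back.

```bash

python3 -m inch '[[0,0,0,0.29,0,-0.135,0.7],[0,0,0,0.29,0,-0.135,0.7],[0,0,0,0.29,0,-0.135,0.7],[0,0,0,0.29,0,-0.135,0.7],[0,0,0,0.29,0,-0.135,0.7],[0,0,0,0.29,0,-0.135,0.7],[0,0,0,0.29,0,-0.135,0.7],[0,0,0,0.29,0,-0.135,0.7]]'
python3 -m inch '[[0,0,0,0.29,0,-0.14,0.7],[0,0,0,0.29,0,-0.14,0.7],[0,0,0,0,0,-0.4,0.7],[0,0,0,0,0,-0.4,0.7],[0,0,0,0,0,0,0.7],[0,0,0,0,0,0,0.7],[0,0,0,0,0,0,0.7],[0,0,0,0,0,0,0.7]]'
python3 -m inch '[[0,0,0,0,0,0,0.7],[0,0,0,0,0,0,0.7],[0,0,0,0,0,0,0.7],[0,0,0,0,0,0,0.7],[0,0,0,0,0,0,0.7],[0,0,0,0,0,0,0.7],[0,0,0,0,0,0,0.7],[0,0,0,0,0,0,0.7]]'
python3 - <<'E'
from rig import r,grab_frame
from h import *
import cv2
f=grab_frame('scene')
cv2.imwrite('pics/s6.png',cv2.resize(f['pixels'][60:260,150:420,::-1],None,fx=2.9,fy=2.9))
E
```

```text
clock: 7.02
eef_pos: [543.7, 1.7, 117.4]
tcp_rot: [3.14, 0.438, -3.045]
contact_force: [-0.0, 0.2, -0.0]
opening: 0.303
grasp_force: 0.0
clock: 7.68
eef_pos: [520.3, -0.6, 135.5]
tcp_rot: [3.14, 0.438, -3.045]
contact_force: [0.2, 0.5, -0.5]
opening: 0.297
grasp_force: 0.0
clock: 8.35
eef_pos: [520.1, -0.6, 135.6]
tcp_rot: [3.14, 0.438, -3.045]
contact_force: [0.1, -0.2, -0.6]
opening: 0.304
grasp_force: 0.0
```

View pics/s6.png

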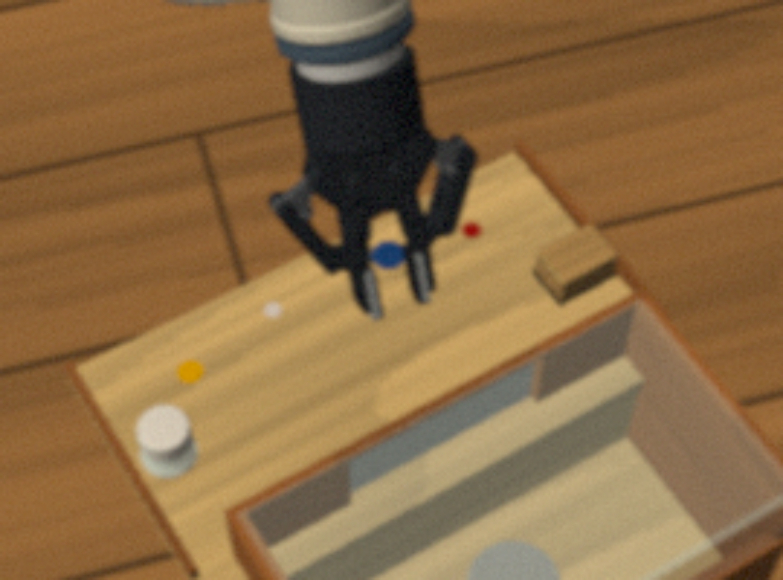

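The flap hangs shut and the tin lies in the bin at (513,570). It may still be settling, so I wait a moment before handing in.

```bash
for i in 1 2 3; do
python3 -m inch '[[0,0,0,0,0,0,0.7],[0,0,0,0,0,0,0.7],[0,0,0,0,0,0,0.7],[0,0,0,0,0,0,0.7],[0,0,0,0,0,0,0.7],[0,0,0,0,0,0,0.7],[0,0,0,0,0,0,0.7],[0,0,0,0,0,0,0.7]]' | head -1
python3 - $i <<'E'
import sys,cv2
from rig import grab_frame
cv2.imwrite(f'/tmp/z{sys.argv[1]}.png',grab_frame('scene')['pixels'][:,:,::-1])
E
done
python3 - <<'E'
import cv2
a,b,c=[cv2.imread(f'/tmp/z{i}.png')[180:300,240:420].astype(float) for i in(1,2,3)]
print(abs(a-b).max(),abs(b-c).max(),abs(b-c).mean())
cv2.imwrite('pics/s7.png',cv2.resize(cv2.imread('/tmp/z3.png')[90:330,150:440],None,fx=2.4,fy=2.4))
E
```

```text
clock: 9.07
clock: 9.78
clock: 10.5
30.0 31.0 2.947577160493827
```

View pics/s7.png

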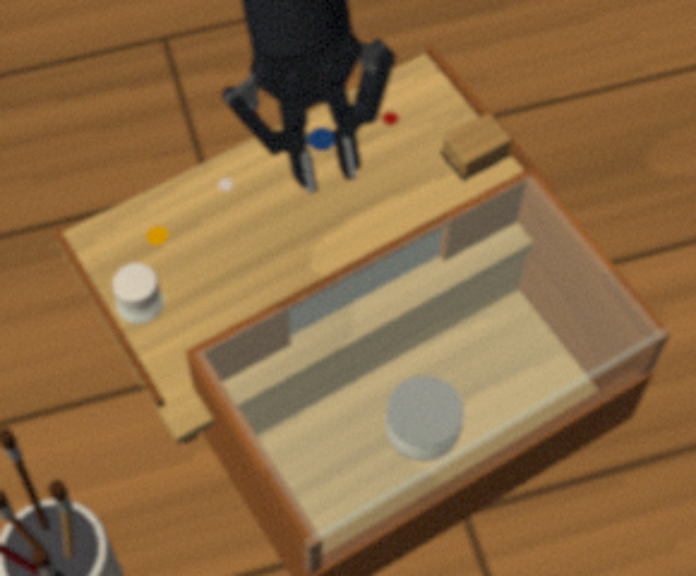

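The tin lies flat and still in the bin at (425,415), the flap is shut, and the jar, block and pot are where they were.

```bash
python3 -c "
from rig import r
print(r.sign_off())"
```

```text
the job is handed in; nothing more can be done
None
```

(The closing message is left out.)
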